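Lock the engraver's work holder into the bayonet socket of the engraving block

ROBOT

A 7-joint arm with a two-finger parallel gripper is mounted at the origin on the work surface. World frame = base frame: x ahead of the robot, y to its left, z up, the work surface at z = 0. Lengths are in m, angles in rad, forces in N, time in s.
With the tool pointing down it reaches from about 0.425 to 0.95 m from the base axis. Payload 4.7 kg.
Tool frame: the origin (TCP) lies between the finger pads; the fingertips stand 25 mm ahead of it and the grasp point (between the pads) lies 6 mm ahead of it; x points along the fingers, z is the direction in which the jaws open and shut, and the axes are right-handed (so a half turn about x gives the same grasp; the last joint's range is limited). The gripper opens to 85 mm and grips with 20 to 120 N. Pads are 22 mm wide; open, the fingers measure 114 mm over their backs; the gripper's body (76 mm by 85 mm) begins 54 mm behind the grasp point. The pads swing forward as they close: fully open they stand 13 mm farther back than shut.
Start: joints at [-1.28, 0.469, -0.049, 1.532, 0.024, 1.141, -0.082], TCP at [0.212, 0.641, 0.256] pointing down, gripper open.
Joint ranges: [-2.59, 2.59], [-0.33, 1.99], [-1.39, 1.29], [0.1, 2.45], [-1.04, 4.18], [0.21, 1.99], [-2.66, 2.66]. Speed limits (rad/s): [2.57, 2.57, 3.14, 3.14, 3.14, 3.14, 3.14].

INTERFACE

Orientations are given as a 3x3 rotation matrix whose columns are the frame's x, y, z axes.
In Python, from rig import * gives the robot as it stands. Calls block until the motion is done:
- movep(position, orientation): joint-space move of the TCP to a pose.
- move_l(position, attitude=None, feed=0.15, until_force=None): straight line of the TCP; attitude=None keeps the orientation; feed is the mean speed in m/s. With until_force (N) it stops when the force on the tool has changed by that much, and returns True; else False.
- move_joints(angles): joint-space move.
- command_gripper(opening, newtons=None): finger opening in m; newtons is the grip in N (None keeps the last); returns when the fingers have stopped.
- sleep(seconds).
- inverse_kinematics(position, orientation): joint angles nearest the present ones, or None.
- sense(): the state.
- camera(name): name is "side" or "top"; returns (picture, depth): 480x640x3 uint8, red, green, blue; 480x640 float32, m along the optical axis (not along the pixel's ray), 0 where there is no reading.
- camera_params(name): a dict with "K" (3x3 intrinsics, pixels), "dist" ([k1, k2, p1, p2, k3] as OpenCV has them; the pictures are not rectified), "position" and "rotation" of the camera in the world. Camera axes: x right, y down, z forward; pixel columns grow to the right and rows downward; lengths in m; the calibration is good to about 2 mm. A picture is of the moment at which its call begins. camera_params takes no time and is no camera call.
A pose or a line that the arm cannot do raises Unreachable and nothing moves.
- finish_job(): hands the job in, once; it reports no verdict.
The state is a dict: "time_s": time; "joint_pos": joint angles; "qd": joint speeds; "joint_efforts": joint torques, N m; "position": TCP position; "tcp_rot": TCP orientation; "wrist_force": force on the tool from outside, world axes, zero at the start; "ft_torque": the same for the moment, N m; "finger_gap": finger opening in m.
Only numpy, scipy, OpenCV 4.12 (cv2) and the standard library are available. Lean on these libraries where they do the work, as an engineer would, in place of code of your own. Each camera call takes 0.05 s, during which the arm holds its last target. There are 200 camera calls.

TASK

Take the work holder that has the two bayonet lugs on its foot, put it upright into the socket in the engraving block, push it down against the spring and twist it a quarter turn clockwise (seen from above) until it stops, then let it spring up into its lock and let go. Work gently: the socket must not be forced. Leave the similar holder without lugs and everything else on the bench where it is.

Things in the scene. Friction and masses are not known exactly. Their poses are not given: they have to be found in the camera images.
- holder_grip (a point): Work holder with lugs, loose, upright, 0.24-0.39 kg, 84 mm tall; point on its axis 56 mm above its foot, z up. Aluminium grip block 44 mm (x) by 22 mm (y), 30 to 78 mm above the foot: grasp across its y faces; a half turn about z makes no difference. On top a steel strip 68 mm (x) by 14 with two clamp bars 20 wide. Below the block a collar, 44 mm diameter, 26-30 mm above the foot.
- holder_foot (a point): Centre of the same holder's underside, axes as holder_grip. The steel shank is 27 mm diameter, 26 mm long. Two lugs, round pins with round ends, stick out at its very foot along +x and -x: each 8 mm thick (0 to 8 mm up), reaching 21 mm from the axis.
- socket_mouth (a point): Centre of the socket's mouth, in the top face of the steel socket ring (octagon, 72 mm over flats), 65 mm over the bench; axes as the block. Hole 31 mm wide, two opposite lug slots 12.8 mm wide reaching 23.5 mm out. THE RING'S ANGLE IS NOT MEASURED: the slots' line lies along the block's x axis give or take 0.4 rad; find it by eye or feel (rest lugs lightly on ring, turn till they drop in).
- socket_floor (a point): Lowest foot position, 23 mm below the mouth; axes as the block. In the slots the foot meets a spring plunger 8 mm below the mouth (8 N, plus 0.3 N per mm; more than the weight), solid at 23 mm. Lugs pass under the 10 mm ledge with the foot 18 mm or more below the mouth (20-21 is good); there it turns clockwise from above 90 degrees, and about 4 more to a solid stop. The other way it is blocked.
- socket_lock (a point): Where the foot's centre stays when locked, 14.5 mm below the mouth (holder_grip then 41.5 mm above the mouth). The lock pockets are 3.5 mm deep, 12.8 mm wide, in the ledge's underside: let go at the stop and the spring lifts the lugs into them. If not locked it springs up to 8 mm below the mouth. Twist with no more than about 0.3 N m against the stop.
- block: Engraving block, dark steel, 110 mm square, 45 mm high, on a round of timber (184 mm diameter, 15 mm thick); its top is at 60 mm and the socket ring stands 5 mm proud of it. Fixed. Origin at the centre of the timber's underside; z up, x and y along the block's sides. The socket is in the middle of its top.
- plain_holder_grip (a point): The similar holder WITHOUT lugs (plain round shank), otherwise the same size; point on its axis 56 mm above its underside. Loose; not to be used or shifted.
- tumbler_rim (a point): Drinking glass, 66 mm across at the rim, 85 mm tall, loose, standing; point at the centre of its mouth. To be left alone.
- hammer: Hammer, 220 mm long, lying loose beyond the block. To be left alone.
- graver: Engraving tool with wooden handle, 140 mm long, lying loose at the right. To be left alone.
- brush: Bench brush, 170 mm long, lying loose at the far right. To be left alone.
- punch_mid (a point): Steel punch, 8 mm thick, about 100 mm long, lying loose at the right; point at its middle. To be left alone.
- jar: Closed amber jar, 56 mm across, 60 mm tall, at the near left. To be left alone.
- bangle: Brass bangle, 68 mm across, 10 mm high, lying at the far left. To be left alone.
Not all that is in view belongs to the job. What is shaped like the part that bears holder_grip but pink or purple is not meant. Leave any purple look-alike of the block alone.

How it is judged:
On the way, in this order (a step that is already met when the one before it is completed fails the run):
1. the holder with the lugs is pushed into the socket against the spring, its lugs below the ledge (z of holder_grip in the frame of socket_mouth below 0.0385 m and horizontal distance between holder_grip and socket_mouth below 0.006 m and angle between holder_grip's own z axis and vertical below 0.15 rad and angle between the x axis of holder_grip and the y axis of socket_mouth, either way round above 0.9 rad), for 0.1 s.
2. the holder has been twisted a quarter turn below the ledge (z of holder_grip in the frame of socket_mouth below 0.043 m and angle between the x axis of holder_grip and the y axis of socket_mouth, either way round below 0.6 rad), for 0.1 s.
At the end, for the whole second after the job is handed in: The holder with lugs stands locked in the socket: twisted about a quarter turn, upright within 0.1 rad, centred within 6 mm, sprung up into its lock pockets (holder_grip 39.8 to 43.5 mm above the mouth) and released (z of holder_grip in the frame of socket_mouth between 0.0398 and 0.0435 m and horizontal distance between holder_grip and socket_mouth below 0.006 m and angle between holder_grip's own z axis and vertical below 0.1 rad and angle between the x axis of holder_grip and the y axis of socket_mouth, either way round below 0.6 rad and contact force between block and the fingers below 0.1 N); the robot touches nothing.
It fails at once if the holder is forced against the socket or block with more than 80 N (all contacts added) (contact force between holder and block above 80 N).
It fails at once if another thing on the bench is shifted by more than 30 mm or the plain holder is tipped (distance of any of plain_holder_grip, tumbler_rim, hammer, graver, brush, punch_mid, jar, bangle from where it was at the start of the episode above 0.03 m).
It also fails if it takes over 72 s, if anything falls off the work surface, if the arm or the gripper's body presses on something with over 40 N, if the wrist force passes 120 N, or if a joint passes its speed limit or range.

## Working session

There is one attempt and no reset: what is moved stays moved. The work goes in short steps, each a Python script; the robot and the scene stay as the last script left them, time stands still between calls to the robot, and variables do not carry over. Pictures are saved under pics/ and viewed, about 8 in all and at most 12, crops included, and the job is handed in when it is done.

```bash
mkdir -p pics; ls; cat > h.py <<'E'
from rig import *
import numpy as np, cv2
def ray(n,u,v):
    p=camera_params(n); K=np.array(p["K"]); d=np.array(p["dist"])
    q=cv2.undistortPoints(np.array([[[u,v]]],float),K,d)[0,0]
    R=np.array(p["rotation"]); return np.array(p["position"]), R@np.array([q[0],q[1],1.])
def onplane(n,u,v,z):
    o,d=ray(n,u,v); return o+d*(z-o[2])/d[2]
def cloud(n,dep):
    p=camera_params(n); K=np.array(p["K"]); d=np.array(p["dist"])
    vv,uu=np.mgrid[0:480,0:640]
    q=cv2.undistortPoints(np.stack([uu,vv],-1).reshape(-1,1,2).astype(float),K,d).reshape(480,640,2)
    c=np.concatenate([q,np.ones((480,640,1))],-1)*dep[...,None]
    return c@np.array(p["rotation"]).T+np.array(p["position"])
def save(n,im): cv2.imwrite("pics/"+n+".png",im[...,::-1])
E
python3 - <<'E'
from h import *
for n in("top","side"):
    im,d=camera(n); save(n,im); np.savez(n,im=im,d=d); p=camera_params(n); print(n,p["position"],np.round(p["rotation"],3).tolist(),p["K"][0][0])
print(sense())
E
```

```text
pics
top [ 0.35211398 -0.02477114  0.97082477] [[0.026, -0.989, 0.144], [-1.0, -0.027, -0.008], [0.012, -0.143, -0.99]] 460.4728013288948
side [ 0.21300868 -0.73454896  0.62519024] [[0.941, -0.185, 0.283], [-0.338, -0.551, 0.763], [0.015, -0.814, -0.581]] 455.0394827809373
{'time_s': 0.1, 'joint_pos': array([-1.27993478,  0.46933953, -0.04861944,  1.53357411,  0.02408019,
        1.14102188, -0.08230581]), 'qd': array([-0.00088252,  0.00033069,  0.00016515, -0.00258895, -0.00040877,
        0.00315865,  0.00255699]), 'joint_efforts': array([ 7.62922682e-04, -5.11513495e+01, -4.67916916e-02, -2.38391250e+01,
        1.08242675e-02,  4.39424810e-03,  1.24174863e-05]), 'position': array([0.2119934 , 0.64033148, 0.25538089]), 'tcp_rot': array([[-5.20831964e-04, -9.49321971e-01,  3.14304827e-01],
       [-1.67939497e-03,  3.14305257e-01,  9.49320486e-01],
       [-9.99998454e-01, -3.34054927e-05, -1.75798677e-03]]), 'wrist_force': array([-0.24126485,  0.00148813, -0.60602562]), 'ft_torque': array([-0.03986495,  0.04490765, -0.03568424]), 'finger_gap': 0.08527262617140127}
```

View pics/top.png

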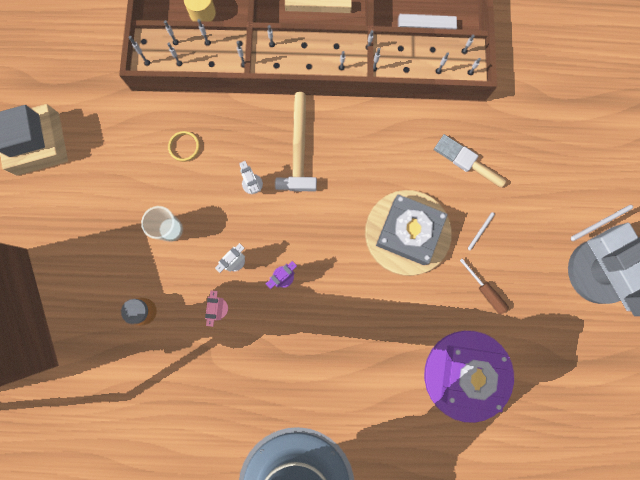

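View pics/side.png

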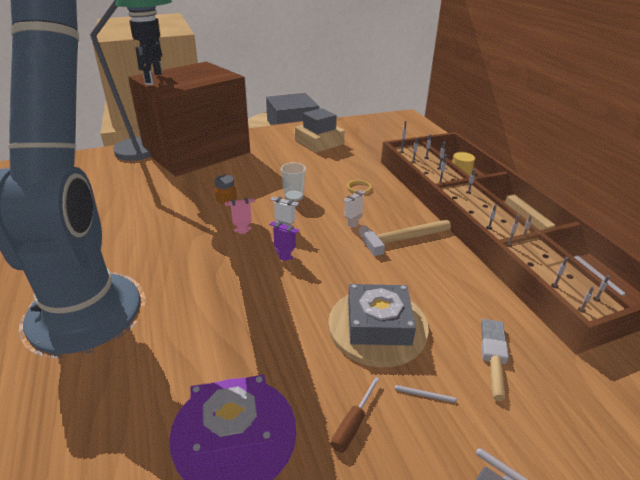

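Top view: there are two silver holders, A at (250,178) and B at (232,258). In the side view they are at (354,208) and (285,212). The pink and purple holders are decoys. The real block is at (413,230). Next I enlarge both candidates and the socket.

```bash
python3 - <<'E'
from h import *
t=np.load("top.npz")["im"]; s=np.load("side.npz")["im"]
def c(im,u,v,r=25,S=266): return cv2.resize(im[v-r:v+r,u-r:u+r],(S,S),interpolation=cv2.INTER_CUBIC)
save("crop1",np.vstack([np.hstack([c(t,250,178),c(t,232,258),c(t,414,229)]),np.hstack([c(s,354,212),c(s,285,212),c(s,382,304)])]))
E
```

```text
(no output)
```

View pics/crop1.png

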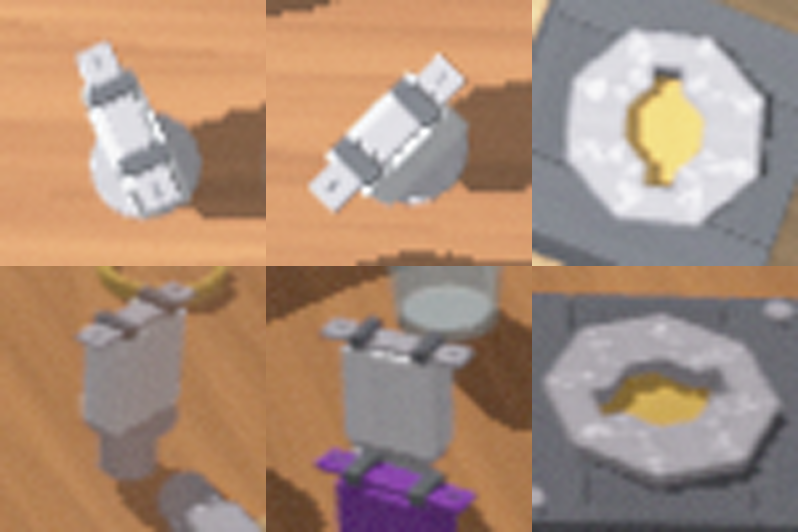

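```bash
python3 - <<'E'
from h import *
t=np.load("top.npz"); s=np.load("side.npz")
def c(im,u,v,r=13,S=400):
    x=im[v-r:v+r,u-r:u+r].astype(float); x=255*(x-x.min())/(np.percentile(x,97)-x.min()); return cv2.resize(x.clip(0,255).astype(np.uint8),(S,S),interpolation=cv2.INTER_CUBIC)
save("crop2",np.hstack([c(s["im"],352,221),c(s["im"],283,232)]))
C=cloud("top",t["d"]); im=t["im"].astype(int)
hsv=cv2.cvtColor(t["im"],cv2.COLOR_RGB2HSV)
for n,u,v in(("A",250,178),("B",232,258)):
    m=np.zeros((480,640),bool); m[v-25:v+25,u-25:u+25]=1
    P=C[m&(C[...,2]>.072)&(C[...,2]<.1)]
    xy=P[:,:2].astype(np.float32); r=cv2.minAreaRect(xy*1000); b=cv2.boxPoints(r)
    w,V=np.linalg.eigh(np.cov(xy.T)); a=V[:,1]
    print(n,len(P),"mean",P.mean(0),"rect",r,"yaw",np.degrees(np.arctan2(a[1],a[0])))
    st=C[m&(C[...,2]>.03)]; print(np.percentile(st[:,2],[2,50,98]))
# plain_holder from side view as well
C2=cloud("side",s["d"])
for n,u,v in(("A",354,212),("B",285,212)):
    m=np.zeros((480,640),bool); m[v-25:v+18,u-20:u+20]=1
    P=C2[m&(C2[...,2]>.074)&(C2[...,2]<.1)]; xy=P[:,:2].astype(np.float32)
    w,V=np.linalg.eigh(np.cov(xy.T)); a=V[:,1]
    print("side",n,len(P),P.mean(0),cv2.minAreaRect(xy*1000),np.degrees(np.arctan2(a[1],a[0])))
# socket: dark/yellow hole
m=np.zeros((480,640),bool); m[200:260,385:445]=1
top=m&(C[...,2]>.0625)&(C[...,2]<.070)
P=C[top]; print("ring",len(P),np.median(P[:,2]),cv2.minEnclosingCircle((P[:,:2]*1000).astype(np.float32)))
hole=m&(C[...,2]<.0600)
n,l,st,ce=cv2.connectedComponentsWithStats((~top&m).astype(np.uint8)); 
k=l[229,414]; print("hole px",st[k],ce[k])
B=C[m&(C[...,2]>.055)&(C[...,2]<.0625)]; print("block",len(B),cv2.minAreaRect((B[:,:2]*1000).astype(np.float32)))
ys,xs=np.where(l==k)
H=np.array([onplane("top",u,v,.065)[:2] for u,v in zip(xs,ys)])
w,V=np.linalg.eigh(np.cov(H.T)); a=V[:,1]; print("hole",H.mean(0),np.sqrt(w),np.degrees(np.arctan2(a[1],a[0])))
E
```

```text
A 315 mean [0.61111754 0.10963389 0.08092744] rect ((611.7371215820312, 110.00504302978516), (66.770263671875, 22.041208267211914), 26.78162384033203) yaw -152.54067656054977
[0.03023047 0.08030131 0.97082477]
B 357 mean [0.44781652 0.13928069 0.08094832] rect ((447.8876037597656, 139.84129333496094), (22.322553634643555, 68.54338836669922), 47.52339172363281) yaw 137.4702266706551
[0.03041507 0.07990901 0.26523112]
side A 165 [0.61362954 0.10760838 0.08171571] ((614.55126953125, 111.29216003417969), (69.17701721191406, 23.382492065429688), 25.729440689086914) -153.19741593178423
side B 334 [0.43402807 0.09526352 0.08233025] ((435.64697265625, 91.65508270263672), (140.4764862060547, 64.3985824584961), 74.10833740234375) 72.89446371619427
ring 884 0.06501171310241949 ((518.4210205078125, -225.3353271484375), 66.08698272705078)
hole px [407 215  15  25 222] [413.47747748 227.43693694]
block 1803 ((520.217041015625, -222.42584228515625), (108.82263946533203, 110.45008850097656), 69.26222229003906)
hole [ 0.51995917 -0.22243785] [0.00681034 0.01135524] 179.2865753754606
```

View pics/crop2.png

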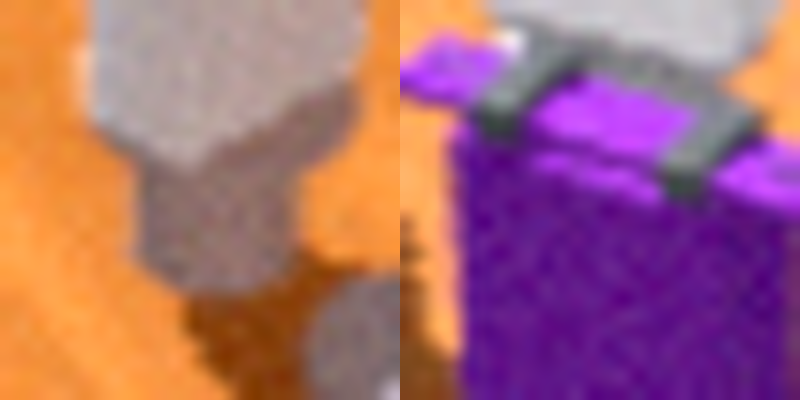

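A's foot (left crop) is a plain round shank without lugs, so B at (232,258) is the lugged holder. The purple decoy hides B's foot, so I'll confirm the lugs after lifting it. The slots lie at about 0° yaw and the block's x axis at about −20.7°. Next is planning the IK and grasping.

```bash
cat >> h.py <<'E'
def ori(yaw,s):
    "tool down; holder x yaw in deg; s=+-1 picks the jaw half turn"
    a=np.radians(yaw+90*s); z=np.array([np.cos(a),np.sin(a),0]); x=np.array([0,0,-1.])
    return np.column_stack([x,np.cross(z,x),z])
B=np.array([.4479,.1398]); S=np.array([.5200,-.2224])
E
python3 - <<'E'
from h import *
for s in(1,-1):
    for p,z,y in((B,.2,-42.5),(B,.062,-42.5),(S,.2,0),(S,.107,0),(S,.107,-50),(S,.107,-97)):
        q=inverse_kinematics([*p,z],ori(y,s)); print(s,y,None if q is None else np.round(q,2))
E
```

```text
1 -42.5 [-0.67  0.2   0.31  2.08 -0.08  0.87  0.52]
1 -42.5 [-0.56  0.43  0.2   2.19 -0.16  0.54  0.6 ]
1 0 [-0.3   0.45  0.84  1.89 -0.4   0.98  2.29]
1 0 [-0.12  0.53  0.6   1.96 -0.42  0.78  2.29]
1 -50 [-0.21  0.56  0.73  1.97 -0.52  0.81  1.51]
1 -97 [-0.41  0.73  1.07  1.98 -0.8   0.95  0.96]
-1 -42.5 [-1.3   0.34  1.13  2.11 -0.39  0.92 -2.26]
-1 -42.5 [-1.2   0.72  1.11  2.22 -0.94  0.81 -1.76]
-1 0 [-0.37  0.49  0.95  1.9  -0.47  1.   -0.78]
-1 0 [-0.42  0.74  1.1   1.98 -0.83  0.96 -0.47]
-1 -50 [-0.43  0.75  1.11  1.98 -0.83  0.97 -1.34]
-1 -97 [-0.43  0.75  1.11  1.98 -0.83  0.97 -2.16]
```

```bash
python3 - <<'E'
from h import *
movep([*B,.2],ori(-42.5,1)); command_gripper(.06,50)
move_l([*B,.062],feed=.12)
print(sense()["wrist_force"])
command_gripper(0,50); s=sense(); print(s["finger_gap"],s["wrist_force"],s["ft_torque"])
move_l([*B,.20],feed=.12); s=sense(); print(s["finger_gap"],s["wrist_force"],s["ft_torque"])
t0=sense()["time_s"]
movep([*S,.175],ori(0,1)); s=sense(); print(s["time_s"],s["time_s"]-t0,s["position"],s["joint_pos"])
for n in("top","side"):
    im,d=camera(n); np.savez(n+"2",im=im,d=d)
    if n=="top": a=im[150:300,330:530]
    else: b=im[200:350,290:490]
save("lift",np.vstack([cv2.resize(x,(800,300) if 0 else (400*1,300)) for x in(a,b)]))
E
```

```text
[-0.84144413  0.35605192 -0.63199319]
0.02125826227185313 [-0.86400368  0.86022143  3.78545649] [ 0.04436785  0.08115858 -0.00492123]
0.021469734119688062 [-0.73541747 -0.47445774 -2.38007165] [-0.02596078  0.06744055  0.00610965]
6.9083 1.3999999999999995 [ 0.52029959 -0.22097729  0.17463728] [ 1.24732008e-03  3.95704973e-01  4.19870431e-01  1.90315958e+00
 -2.05454859e-01  8.85347299e-01  2.09553370e+00]
```

View pics/lift.png

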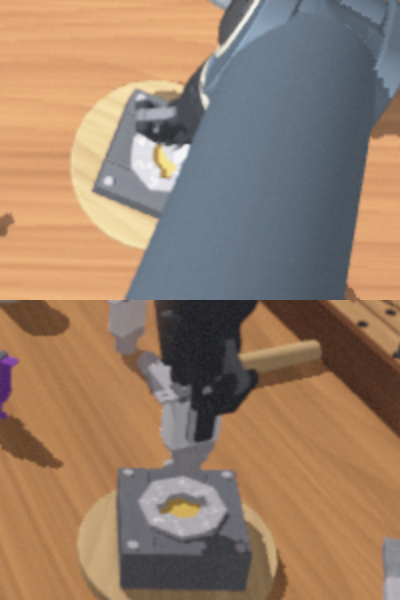

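The holder is held at about side pixel (385,270), above the ring. I'll enlarge the foot and mark the expected lug tips and ring centre.

```bash
cat >> h.py <<'E'
def proj(n,P):
    p=camera_params(n); R=np.array(p["rotation"]).T; t=-R@np.array(p["position"])
    return cv2.projectPoints(np.array(P,float).reshape(-1,1,3),cv2.Rodrigues(R)[0],t,np.array(p["K"],float),np.array(p["dist"],float))[0].reshape(-1,2)
E
python3 - <<'E'
from h import *
s=sense(); p=s["position"]; print(p,np.round(s["tcp_rot"],4).tolist())
im,d=camera("side"); np.savez("side3",im=im,d=d)
f=p-[0,0,.062]
pts=proj("side",[f,f+[.021,0,.004],f-[.021,0,-.004],f+[.034,0,.083],f-[.034,0,-.083],[*S,.065],[S[0]+.0235,S[1],.065],[S[0]-.0235,S[1],.065]]); print(pts)
u0,v0=340,210; k=8
c=cv2.resize(im[v0:v0+75,u0:u0+100],None,fx=k,fy=k,interpolation=cv2.INTER_CUBIC)
c=np.ascontiguousarray(cv2.convertScaleAbs(c,alpha=1.4))
c2=cv2.resize(im[v0+50:v0+125,u0:u0+100],None,fx=k,fy=k,interpolation=cv2.INTER_CUBIC)
c=np.vstack([c]); c=np.ascontiguousarray(c)
for u,v in pts: cv2.circle(c,(int((u-u0+.5)*k),int((v-v0+.5)*k)),4,(255,0,0),1)
save("foot",c)
E
```

```text
[ 0.5204947  -0.22073147  0.17485263] [[-0.0001, -1.0, -0.0025], [0.0008, -0.0025, 1.0], [-1.0, 0.0001, 0.0008]]
[[382.23198867 282.39077939]
 [393.44452441 278.01599043]
 [371.29100044 283.26101388]
 [405.95031139 239.33386359]
 [367.95960357 247.3285841 ]
 [379.75931685 303.45396277]
 [391.62381407 300.45445349]
 [367.68181603 306.49904768]]
```

View pics/foot.png

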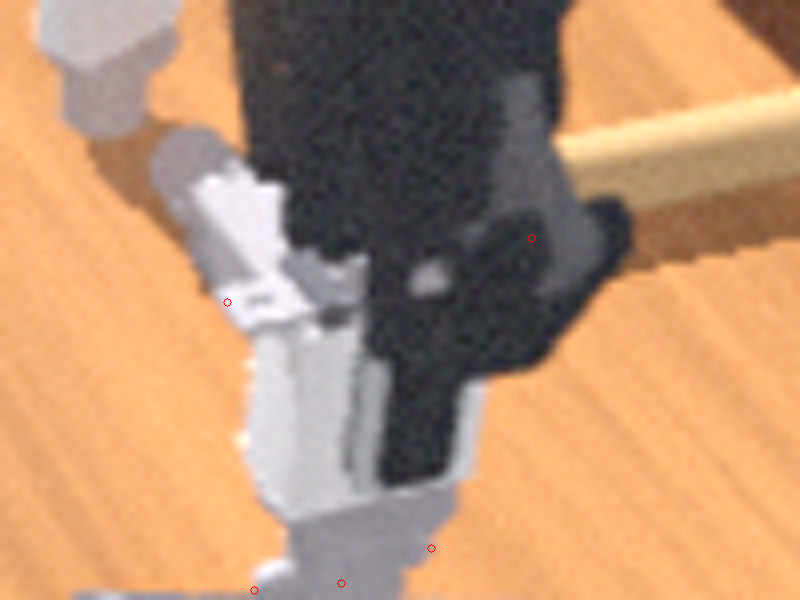

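The lug shows at the foot's left side, crop (275,578), so this is the right holder. The TCP sits about 1.7 mm off its command, so I'll correct that and go down to just above the ring.

```bash
cat >> h.py <<'E'
def goto(p,R,feed=.05,n=2):
    "line move with correction of the steady-state error"
    c=np.array(p,float)
    for _ in range(n):
        move_l(c,R,feed=feed); sleep(.15); e=np.array(p)-sense()["position"]; c=c+e
    return c
E
python3 - <<'E'
from h import *
c=goto([*S,.135],ori(0,1),n=3); s=sense(); print(s["time_s"],c,s["position"],s["wrist_force"],s["ft_torque"],s["finger_gap"])
im,d=camera("side"); np.savez("side4",im=im,d=d)
f=s["position"]-[0,0,.062]
pts=proj("side",[f,f+[.021,0,.004],f-[.021,0,-.004],[*S,.065],[S[0]+.0235,S[1],.065],[S[0]-.0235,S[1],.065]])
u0,v0=345,260; k=10
c=np.ascontiguousarray(cv2.resize(im[v0:v0+60,u0:u0+80],None,fx=k,fy=k,interpolation=cv2.INTER_CUBIC))
for u,v in pts: cv2.circle(c,(int((u-u0+.5)*k),int((v-v0+.5)*k)),4,(255,0,0),1)
save("foot2",c)
E
```

```text
8.9583 [ 0.51998635 -0.22240355  0.13500707] [ 0.5200032  -0.22239408  0.13496161] [-0.34351625 -0.18791408 -3.92673494] [-0.01109126  0.04090117  0.02431889] 0.021750928269576073
```

View pics/foot2.png

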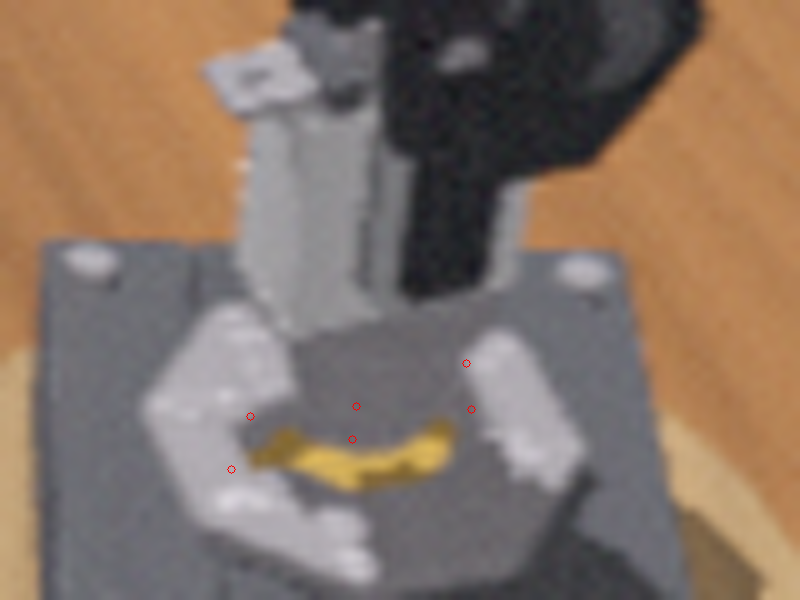

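```bash
python3 - <<'E'
from h import *
r=move_l([*S,.115],ori(0,1),feed=.02,until_force=4); s=sense(); print(r,s["time_s"],s["position"],s["wrist_force"],s["ft_torque"],s["finger_gap"])
E
```

```text
True 9.775 [ 0.52012034 -0.22222085  0.11878603] [0.27264166 0.68590805 3.69098837] [-0.02574766  0.04733141 -0.02194474] 0.021513212968075724
```

The foot stopped 8.2 mm below the mouth, right at the plunger, so the lugs dropped straight into the slots. Now I push to 20.5 mm with a force guard.

```bash
python3 - <<'E'
from h import *
r=move_l([*S,.1065],ori(0,1),feed=.02,until_force=25); sleep(.3); s=sense(); print(r,s["time_s"],s["position"],s["wrist_force"],s["ft_torque"],s["finger_gap"])
E
```

```text
False 10.8 [ 0.52018578 -0.22225855  0.10740283] [-1.75552376  1.71121299  7.39373774] [0.35710176 0.38633822 0.03255941] 0.021357078570479894
```

```bash
python3 - <<'E'
from h import *
Z=.1054
move_l([*S,Z],ori(0,1),feed=.02,until_force=20)
sleep(.2); b=sense(); print(b["position"],b["wrist_force"],b["ft_torque"])
for y in np.arange(-5,-98,-5):
    move_l([*S,Z],ori(y,1),feed=.02); sleep(.05); s=sense()
    R=s["tcp_rot"]; yaw=np.degrees(np.arctan2(R[1,2],R[0,2]))-90
    print(y,round(yaw,1),np.round(s["position"]*1000,1),np.round(s["wrist_force"],1),np.round(s["ft_torque"],2),round(s["time_s"],2))
    if abs(s["ft_torque"][2]-b["ft_torque"][2])>.2 or np.linalg.norm(s["wrist_force"]-b["wrist_force"])>15: print("stop"); break
E
```

```text
[ 0.52017724 -0.2222658   0.10636717] [-1.44735787  0.9180007   9.76266695] [ 0.35653239  0.41255187 -0.04339172]
-5 -5.0 [ 520.6 -222.5  106.6] [-1.   0.7  8.3] [ 0.27  0.36 -0.09] 11.55
-10 -10.0 [ 520.9 -222.7  106.7] [-1.   0.9  9.1] [ 0.14  0.22 -0.06] 11.85
-15 -15.0 [ 521.1 -222.9  106.8] [-0.4  0.6  9.1] [ 0.1   0.17 -0.06] 12.15
-20 -20.0 [ 521.3 -223.1  106.9] [-1.3  0.5  8.8] [-0.    0.14 -0.07] 12.45
-25 -25.0 [ 521.3 -223.2  106.9] [0.  0.2 7.9] [ 0.    0.08 -0.06] 12.75
-30 -30.0 [ 521.4 -223.3  106.9] [ 0.1 -0.5  9.8] [-0.03  0.08 -0.04] 13.05
-35 -35.0 [ 521.4 -223.5  107. ] [-0.1 -0.4  8.3] [-0.13  0.03 -0.07] 13.35
-40 -40.0 [ 521.4 -223.6  107. ] [ 0.3 -0.9  8. ] [-0.11  0.02 -0.07] 13.65
-45 -45.0 [ 521.5 -223.6  107. ] [-0.5 -0.4  8.7] [-0.17  0.08 -0.01] 13.95
-50 -50.0 [ 521.5 -223.7  107. ] [ 0.3 -0.1  9. ] [-0.16  0.04 -0.01] 14.25
-55 -55.0 [ 521.5 -223.7  107. ] [ 1.  -0.8  8.7] [-0.17  0.05 -0.05] 14.55
-60 -60.0 [ 521.5 -223.7  107. ] [ 0.2 -2.2  8.5] [-0.17  0.   -0.01] 14.85
-65 -65.0 [ 521.5 -223.7  107. ] [0.2 0.5 8.8] [-0.2   0.01 -0.02] 15.15
-70 -70.0 [ 521.5 -223.7  107. ] [-0.5 -0.9  8.3] [-0.17  0.03 -0.05] 15.45
-75 -75.0 [ 521.5 -223.7  107. ] [1.  0.1 7.9] [-0.17 -0.04 -0.01] 15.75
-80 -80.0 [ 521.5 -223.7  107. ] [ 1.1 -0.6  9.2] [-0.18  0.02 -0.14] 16.05
-85 -85.0 [ 521.5 -223.7  107. ] [-0.3 -1.4  7.6] [-0.13  0.03 -0.06] 16.35
-90 -90.0 [ 521.5 -223.7  107. ] [-0.4 -0.1  8.8] [-0.19 -0.03 -0.08] 16.65
-95 -95.0 [ 521.5 -223.7  106.9] [ 0.  -1.   9.2] [-0.1  -0.01 -0.07] 16.95
```

```bash
python3 - <<'E'
from h import *
Z=.1054
for y in np.arange(-96,-108,-1):
    move_l([*S,Z],ori(y,1),feed=.02); sleep(.1); s=sense()
    R=s["tcp_rot"]; yaw=np.degrees(np.arctan2(R[1,2],R[0,2]))-90
    print(y,round(yaw,1),np.round(s["position"]*1000,1),np.round(s["wrist_force"],1),np.round(s["ft_torque"],2),round(s["time_s"],2))
    if s["ft_torque"][2]>.12 or s["ft_torque"][2]<-.22: print("stop"); break
E
```

```text
-96 -96.0 [ 521.5 -223.7  107. ] [ 0.2 -0.3  8.9] [-0.12  0.02  0.04] 17.3
-97 -97.0 [ 521.4 -223.7  107. ] [ 0.5 -0.9  9.6] [-0.1   0.11  0.01] 17.65
-98 -98.0 [ 521.4 -223.7  107. ] [ 0.7 -1.6  9.5] [-0.13  0.03  0.06] 18.0
-99 -99.0 [ 521.4 -223.7  107. ] [-0.5 -0.4  9.2] [-0.09  0.03  0.07] 18.35
-100 -100.0 [ 521.3 -223.7  107. ] [-0.   0.2  9.3] [-0.05  0.09  0.09] 18.7
-101 -101.0 [ 521.2 -223.6  107. ] [-0.8  0.5  9.4] [-0.12  0.15  0.08] 19.05
-102 -101.9 [ 521.2 -223.7  107. ] [-0.4 -0.4  9.6] [-0.1   0.2   0.23] 19.4
stop
```

The torque rose to +0.23 N m at about −102°, which is the stop. Now I ease up to lock height while keeping the angle.

```bash
python3 - <<'E'
from h import *
for z in(.1075,.1095,.111,.112):
    move_l([*S,z],ori(-101,1),feed=.02); sleep(.15); s=sense()
    print(z,np.round(s["position"]*1000,1),np.round(s["wrist_force"],1),np.round(s["ft_torque"],2),round(s["time_s"],2))
E
```

```text
0.1075 [ 521.1 -223.6  109.1] [-0.7 -0.1  9.5] [-0.01  0.1   0.06] 19.81
0.1095 [ 521.2 -223.6  111.1] [ 0.3 -0.6 10.1] [-0.16  0.14  0.04] 20.21
0.111 [ 521.1 -223.6  112.5] [-0.4 -0.4  8.8] [-0.13  0.07  0.1 ] 20.61
0.112 [ 521.2 -223.5  113.1] [ 0.5 -0.8  6.1] [-0.27 -0.15  0.06] 21.01
```

```bash
python3 - <<'E'
from h import *
command_gripper(.06); s=sense(); p=s["position"]; print(p,s["wrist_force"],s["finger_gap"])
move_l([p[0],p[1],.22],feed=.1); movep([.40,.05,.35],ori(-60,1)); sleep(.3)
for n in("top","side"):
    im,d=camera(n); np.savez(n+"5",im=im,d=d); 
    if n=="top":a=im
    else:b=im
C=cloud("top",np.load("top5.npz")["d"])
m=(np.linalg.norm(C[...,:2]-S,axis=-1)<.05)&(C[...,2]>.12)&(C[...,2]<.15)
P=C[m]; r=cv2.minAreaRect((P[:,:2]*1000).astype(np.float32)) if len(P) else None
print(len(P),P.mean(0),r,np.percentile(P[:,2],[5,50,95]))
save("end",cv2.resize(np.hstack([a,b]),(800,300),interpolation=cv2.INTER_AREA)); save("end",np.vstack([cv2.resize(np.hstack([a,b]),(800,300),interpolation=cv2.INTER_AREA),np.hstack([cv2.resize(a[192:267,363:463],(400,300)),cv2.resize(b[245:320,332:432],(400,300))])]))
print(sense()["time_s"])
E
```

```text
[ 0.5197467  -0.22214898  0.11169032] [ 0.81519695  0.12163705 -0.62685097] 0.06000271420800504
380 [ 0.51941969 -0.22444234  0.13165172] ((519.6859741210938, -225.11196899414062), (66.22577667236328, 22.62782096862793), 76.48460388183594) [0.1255734  0.13216256 0.13605136]
24.3333
```

View pics/end.png

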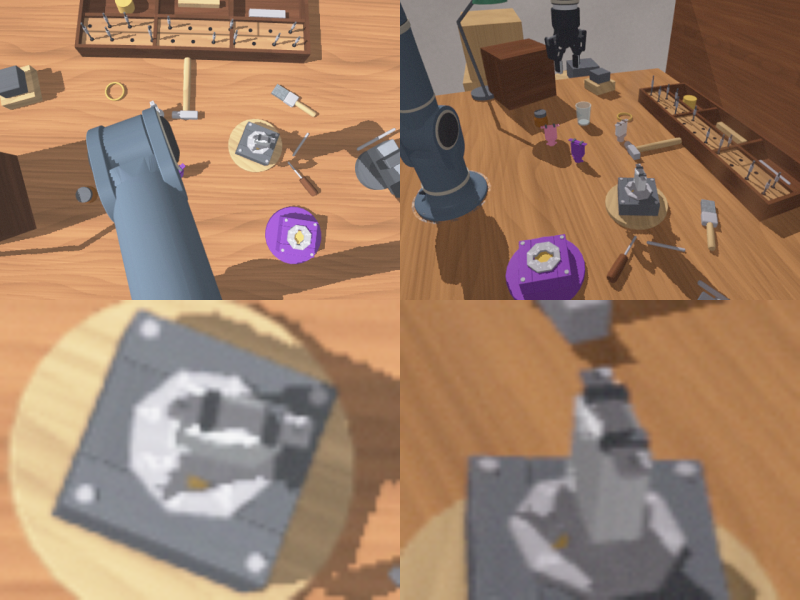

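```bash
python3 - <<'E'
from h import *
def fit(f,c,z0):
    C=cloud("top",np.load(f)["d"]); m=(np.linalg.norm(C[...,:2]-c,axis=-1)<.045)&(abs(C[...,2]-z0)<.006); P=C[m]
    for _ in range(4):
        A=np.c_[P[:,:2]-c,np.ones(len(P))]; k=np.linalg.lstsq(A,P[:,2],rcond=None)[0]; r=A@k-P[:,2]; 
        k0=k; P=P[abs(r)<2*r.std()+1e-4]
    print(f,len(P),k0,r.std(),np.percentile(P[:,2],[5,50,95]))
fit("top.npz",B,.082); fit("top5.npz",S,.133)
# other things moved?
a=np.load("top.npz")["im"];
im,d=camera("top"); D=np.abs(a.astype(int)-im).max(-1)>60
C=np.load("side.npz")["im"]; s2,_=camera("side")
E
```

```text
top.npz 322 [0.06680764 0.08008906 0.08113379] 0.002201170123487409 [0.07714012 0.0809696  0.08459896]
top5.npz 323 [0.03113259 0.00442074 0.13227438] 0.0020096507152541237 [0.12902656 0.13244235 0.13552674]
```

```bash
python3 -c "
from h import *
print(finish_job(), sense()['time_s'])"
```

```text
the job is handed in; nothing more can be done
the job is handed in; nothing more can be done
```

The lugged holder is in the socket, twisted to the stop, sprung up into its lock and released. I handed the job in at about 25 s of the 72 s allowed, with the gripper clear of everything.

- **Which holder:** There were two silver candidates. The one at top pixel (250,178) has a plain round foot, so I took the one at (232,258). Its lug showed once it was lifted.
- **Insertion:** The lugs dropped into the slots at about 0° yaw without any searching. The foot met the plunger 8.2 mm below the mouth. I pushed it to about 20 mm deep, with a change of about 14 N at the wrist.
- **Twist:** I turned it clockwise to about −102°, where the torque reached 0.23 N m against the stop.
- **Lock:** On the way up the spring load began to fall at about 14.5 mm, which is the lock height, and I then opened the fingers.
- **Last checks (top-camera depth):**
  - The foot had risen 51.1 mm from where it stood on the bench; 50.5 mm is expected when locked and about 57 mm if not.
  - Tilt was about 0.03 rad and the top strip about 2.7 mm off centre, both inside the limits.
  - The yaw was about 7° from the block's y axis.

**Small disagreements:**
- The arm's position drifted about 1.5 mm from its command during the twist, with only 1–2 N of side force.
- The same plane fit showed about 0.1 rad of slope on the holder while it still stood on the bench, so the tilt figure is rough.
- I checked the other things on the bench only by eye. They looked unmoved, but the arm hid part of the top view.

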